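# Tap a gauge block home and bridge it with the clamp bar

### The job

Pick up the yellow screwdriver and use it to push the aluminium gauge block along the channel of the blue jig in several small, gentle taps, drawing the tool off the block between them, until it sits fully home against the stop hidden under the hood; move the block only with the screwdriver, not with the fingers. Then lay the screwdriver down on the bench clear of the jig, and lay the red-handled clamp bar across the block, flat in the notches of both supports. Leave the oil bottle, the cable gland and the dome nut where they stand.

Things in the scene. Friction and masses are not known exactly. Their poses are not given: they have to be found in the camera images.
- jig: Fixed blue jig. Origin on the bench (z = 0) on the channel's centre line; +x along the channel to the hood = push direction (about world -y), y across, z up. Base plate x -110 to +140 mm, y -70 to +70, top z 8. Channel 42 mm wide between steel guide strips (12 mm wide, x -45 to +140, top z 18), open at the -x end. Nothing on it is higher than z 63.
- hood (a point): Centre of the roof of the jig's closed blue hood, z 58 mm; axes as the jig's. The hood covers the channel from jig x +70 to +140 mm, y -33 to +33, roof underside z 53; its mouth faces -x.
- saddle (a point): Midpoint between the jig's two dark bar supports, at notch floor height (z 52 mm, jig x +10, y 0); axes as the jig's. The supports stand at y -52 and +52 from here, 18 mm wide in y, x -28 to +28. Each has an open-topped notch for the bar, 32 mm wide in x (-16 to +16), between ears 11 mm high.
- stop: Stop hidden in the hood, seen by no camera, set at a different depth each time (face 85 to 108 mm along jig x), with a firm rubber face that gives 1 mm per 5 N, at most 8 mm. Origin: middle of the foot of its unpressed face (z 8 mm over the bench); axes as the jig's; the face looks to -x. When the block meets it the push force rises well above the few newtons of sliding.
- gauge_block: Loose aluminium block, four small holes on top, 120 (x) x 40 (y) x 40 mm (z), 0.3 to 0.54 kg. Origin: centre of its underside, axes about the jig's. Lies on the base plate (underside z 8 mm) between the strips, leading end (x +60) 25 to 80 mm short of the stop; its rear end (x -60) is tapped. Stays where left. Home: origin 60 mm before the stop's origin.
- driver: Yellow-handled screwdriver, 199 mm, 80 g, lying on the bench. Origin: middle of its length at its underside, axis 13 mm above it. y along the tool: handle from y +4 to the flat butt end at y +100 mm, 28 wide (x), 25 high; steel shaft, 7 mm thick, to the tip at y -100. Can be gripped from above across x at y +45, to tap with the butt end.
- clamp_bar: Loose steel bar, 150 (y) x 24 (x) x 10 mm (z), 0.25 kg, with a red square grip, 28 x 28 mm, standing in its middle from z 10 to 38 mm. Origin: centre of the bar's underside; alike both ways round. Laid in both notches its underside is 52 mm above the bench, 4 mm above the block's top.
- oil_bottle: White oil bottle with a red nozzle, 44 mm across, 139 mm tall, standing behind the jig; bystander, origin at the centre of its underside.
- gland: Metal cable gland with a blue inside, 56 x 46 x 40 mm, lying behind the jig on the left; bystander, origin at the centre of its underside.
- dome_nut: Grey hexagonal dome nut, 61 x 69 x 38 mm, standing behind the jig on the right; bystander, origin at the centre of its underside.
Things that resemble listed ones, but are neither listed nor needed, are in the scene too. What is shaped like the clamp_bar but brown is not meant.

How it is judged (in metres and radians):
On the way, in this order (a step that is already met when the one before it is completed fails the run):
1. the screwdriver pushes the block (contact force between driver and gauge_block above 0.3 N and height (world z) of driver above 0.01 m).
2. the tool is drawn off with the block part of the way (moved over 5 mm, not yet home) (distance of gauge_block from where it was at the start of the episode above 0.005 m and not (x of gauge_block in the frame of stop above -0.062 m) and contact force between driver and gauge_block below 0.05 N), for 0.1 s.
3. the block is home against the stop, within 2 mm, flat in the channel (x of gauge_block in the frame of stop above -0.062 m and height (world z) of gauge_block below 0.011 m), for 0.2 s.
4. the clamp bar lies in both notches, let go (x of clamp_bar in the frame of jig between 0.004 and 0.016 m and y of clamp_bar in the frame of jig between -0.02 and 0.02 m and z of clamp_bar in the frame of jig between 0.049 and 0.0545 m and angle between the y axis of clamp_bar and the y axis of jig, either way round below 0.2 rad and angle between clamp_bar's own z axis and vertical below 0.06 rad and contact force between clamp_bar and the arm below 0.1 N), for 0.2 s.
At the end, for the whole second after the job is handed in: Block flat in the channel, leading end within 2 mm of the stop; clamp bar flat in both notches (underside 52 mm above the bench, centred across the jig within 20 mm); screwdriver lying on the bench, touching neither jig nor block; all released and at rest (all of step 3 and all of step 4 and height (world z) of driver below 0.04 m and contact force between driver and jig below 0.05 N and contact force between driver and gauge_block below 0.05 N and contact force between driver and the arm below 0.1 N and linear speed of each of gauge_block, clamp_bar, driver below 0.01 m/s).
It fails at once if the fingers or the arm touch the block (contact force between gauge_block and the arm above 1 N).
It fails at once if the block is driven hard into the stop (over 40 N) (contact force between gauge_block and stop above 40 N).
It fails at once if the block is knocked along faster than 0.25 m/s (linear speed of gauge_block above 0.25 m/s).
It fails at once if the clamp bar pushes the block (contact force between clamp_bar and gauge_block above 5 N).
It fails at once if a bystander (oil bottle, gland or dome nut) is moved more than 20 mm or tipped (distance of any of oil_bottle, gland, dome_nut from where it was at the start of the episode above 0.02 m or angle between oil_bottle's own z axis and vertical above 0.5 rad).
It also fails if it takes over 59 s, if anything falls off the work surface, if the arm or the gripper's body presses on something with over 40 N, if the wrist force passes 120 N, or if a joint passes its speed limit or range.

### The arm

A 6-joint arm with a two-finger parallel gripper is mounted at the origin on the work surface; the furniture and walls round the work are solid. World frame = base frame: x ahead of the robot, y to its left, z up, the work surface at z = 0. Lengths are in mm, angles in rad, forces in N, time in s.
With the tool pointing down it reaches from about 350 to 875 mm from the base axis. Payload 4.2 kg.
Tool frame: the origin (TCP) lies between the finger pads; the fingertips stand 25 mm ahead of it and the grasp point (between the pads) lies 6 mm ahead of it; z points along the fingers, y is the line along which they close (so a half turn about z gives the same grasp; the last joint's range is limited). The gripper opens to 85 mm and grips with 20 to 120 N. Pads are 22 mm wide; open, the fingers measure 114 mm over their backs; the gripper's body (76 mm by 85 mm) begins 54 mm behind the grasp point. The pads swing forward as they close: fully open they stand 13 mm farther back than shut.
Start: joints at [1.586, 0.385, 0.008, 0, -1.194, -0.259], TCP at [150.838, 606.504, 256.312] pointing down, gripper open.
Joint ranges: [-3.14, 3.14], [-1.21, 2.06], [-1.07, 1.41], [-3.16, 2.05], [-2.99, -0.16], [-3.1, 3.1]. Speed limits (rad/s): [2.79, 2.79, 3.14, 3.14, 3.14, 3.14].

### API

Orientations are given as a unit quaternion [x, y, z, w].
In Python, from bench import arm gives the robot as it stands.
- The arm moves only by the shell command python3 -m pendant 'ROWS'. ROWS is JSON, a list of rows, each a list of 7 numbers: the shift along the tool's x, y, z in m, then the turn, a rotation vector about the tool's x, y, z in degrees, then the finger opening in m, from 0 to 0.0854. In form: [[x, y, z, wx, wy, wz, fingers], ...]. A call has 1 to 12 rows; each row shifts and turns the commanded pose from where the row before left it, along the tool's axes as they then stand; what a row does not reach is not made up. A row lasts 1/10 s, in which the tool goes at most 50 mm and 8.59 degrees, less where a joint would pass 70% of its speed; a pose out of reach is approached as far as the arm can. A call is refused whole if a number of a shift passes 0.05 or a number of a turn 8.59, either way. A call with a gripper value outside its range is refused whole. The fingers move at their own pace and stop on an object; the grip force is fixed at half the most. Time passes only in rows, so rows that do not move let the fingers close. It gives the time, the measured TCP pose, the force, the opening and the grip force at its end, in the units of the state.
- arm.read_state(): the state, without advancing time (a new reading comes with each control period).
- arm.get_image(name): name is "scene" or "top" or "wrist"; returns a dict with "image" (480x640x3 uint8, red, green, blue), "fx", "fy", "cx", "cy" (pixels), "xyz" and "rotation" of the camera in the world. Camera axes: x right, y down, z forward; pixel columns grow to the right and rows downward; lengths in mm; the calibration is good to about 2 mm. A picture is of the moment at which its call begins. There is no depth.
- arm.job_done(): hands the job in; it is judged then, once.
The state is a dict: "clock": time; "joints": joint angles; "joint_vel": joint speeds; "joint_efforts": joint torques, N m; "position": TCP position; "ee_rot": TCP orientation; "contact_force": force on the tool from outside, world axes, zero at the start; "wrist_torque": the same for the moment, N m; "gripper_width": finger opening in mm; "grasp_force": force on a finger pad.
Only numpy, scipy, OpenCV 4.12 (cv2) and the standard library are available. Lean on these libraries where they do the work, as an engineer would, in place of code of your own. Each camera call takes 0.05 s, during which the arm holds its last target. There are 200 camera calls.

## Working session

There is one attempt and no reset: what is moved stays moved. The work goes in short steps, Python scripts to look and compute and a shell command to move; the robot and the scene stay as the last step left them, time stands still between calls to the robot, and variables do not carry over. Pictures are saved under pics/ and viewed, at most 10 in all, crops included, and the job is handed in when it is done.

```bash
ls; mkdir -p pics; python3 - <<'E'
from bench import arm
import cv2,numpy as np,pickle
d={}
for n in ["scene","top"]:
    r=arm.get_image(n); d[n]=r
    cv2.imwrite(f"pics/{n}0.png",r["image"][:,:,::-1])
    print(n,[r[k] for k in("fx","fy","cx","cy")],np.round(r["xyz"],1),np.round(r["rotation"],4).tolist())
pickle.dump(d,open("d0.pkl","wb"))
print(arm.read_state())
E
```

```text
pics
scene [481.76506393829186, 481.76506393829186, 318.2008803697595, 244.68322691633432] [  45.5 -514.8  654.5] [0.8385, -0.3517, 0.1624, -0.3832]
top [461.7021756822335, 461.7021756822335, 318.2367683015332, 240.91528855260236] [345.8 -42.8 983.7] [0.7395, -0.6645, 0.0699, -0.0816]
{'clock': 0.1, 'joints': array([ 1.58559799e+00,  3.85477733e-01,  6.76922512e-03, -3.75157789e-04,
       -1.19398224e+00, -2.58600452e-01]), 'joint_vel': array([-0.00045607, -0.00202851,  0.00462062,  0.00305486, -0.00048308,
       -0.00015635]), 'joint_efforts': array([-8.93215001e-04, -3.93321884e+01,  1.88928992e+01,  4.19800177e+00,
       -2.59951696e-03,  8.51341984e-07]), 'position': array([150.75078794, 606.07483007, 255.34359326]), 'ee_rot': array([ 9.92570589e-01, -1.21666343e-01, -4.36450182e-05,  9.62133109e-04]), 'contact_force': array([-0.18308042,  0.12176303, -0.45302616]), 'wrist_torque': array([0.02228736, 0.04463659, 0.01489076]), 'grasp_force': 0.0, 'gripper_width': 85.48341189781975}
```

View pics/scene0.png

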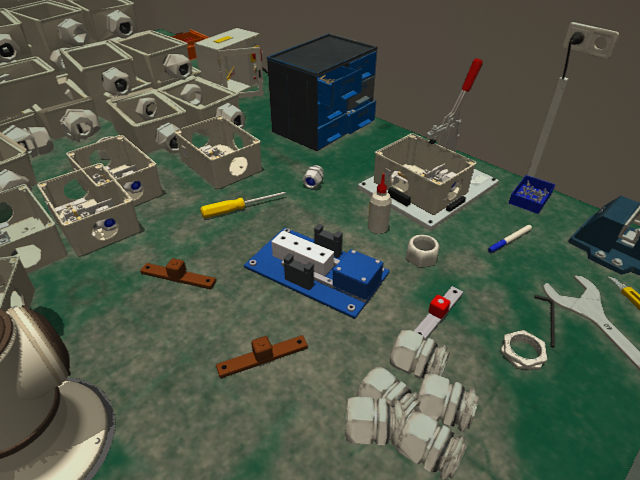

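View pics/top0.png

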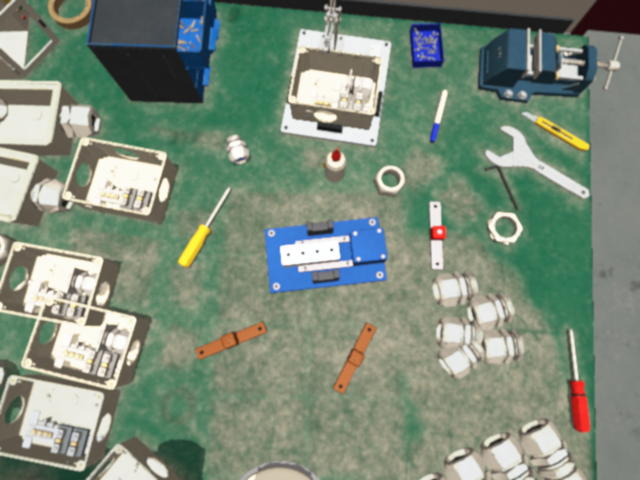

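The scene picture shows the jig in the middle and the yellow driver to its left. In the top view the jig is at about (325,255), the driver runs from its butt at (184,263) to its tip at (228,189), and the clamp bar with the red grip is at (437,233). The brown bars are decoys.

```bash
cat > h.py <<'E'
import numpy as np,cv2
from scipy.spatial.transform import Rotation as R
def ray(c,uv,z):
    uv=np.atleast_2d(np.asarray(uv,float))
    d=np.c_[(uv[:,0]-c["cx"])/c["fx"],(uv[:,1]-c["cy"])/c["fy"],np.ones(len(uv))]
    d=d@R.from_quat(c["rotation"]).as_matrix().T
    return np.asarray(c["xyz"])+d*((z-c["xyz"][2])/d[:,2])[:,None]
def proj(c,P):
    p=(np.atleast_2d(P)-c["xyz"])@R.from_quat(c["rotation"]).as_matrix()
    return np.c_[c["cx"]+c["fx"]*p[:,0]/p[:,2],c["cy"]+c["fy"]*p[:,1]/p[:,2]]
def mask(c,lo,hi,box):
    h=cv2.cvtColor(c["image"],cv2.COLOR_RGB2HSV); m=cv2.inRange(h,np.array(lo),np.array(hi))
    o=np.zeros_like(m); x0,y0,x1,y1=box; o[y0:y1,x0:x1]=m[y0:y1,x0:x1]
    n,l,s,_=cv2.connectedComponentsWithStats(o)
    k=1+np.argmax(s[1:,4]); return ((l==k)*255).astype(np.uint8)
def pts(m): 
    y,x=np.nonzero(m); return np.c_[x,y].astype(float)
def rect(P): 
    r=cv2.minAreaRect(P[:,:2].astype(np.float32)); return r,cv2.boxPoints(r)
E
python3 - <<'E'
from h import *
import pickle
d=pickle.load(open("d0.pkl","rb")); np.set_printoptions(precision=1,suppress=True)
t=d["top"];s=d["scene"]
def show(n,c,m,z):
    P=ray(c,pts(m),z); r,b=rect(P); print(n,"cent",P.mean(0),"rect",r,"\n",b.tolist())
show("jig top",t,mask(t,(100,120,50),(130,255,255),(255,205,400,305)),8)
show("jig scene",s,mask(s,(100,120,50),(130,255,255),(235,215,400,320)),8)
show("yel top",t,mask(t,(20,150,100),(35,255,255),(170,180,240,280)),13)
show("yel scene",s,mask(s,(20,150,100),(35,255,255),(190,180,260,230)),13)
show("block top",t,mask(t,(0,0,190),(180,40,255),(275,230,345,270)),48)
show("block scene",s,mask(s,(0,0,190),(180,40,255),(260,225,340,280)),48)
for n,c,bx in(("t",t,(425,195,450,275)),("s",s,(410,280,470,340))):
    h=cv2.cvtColor(c["image"],cv2.COLOR_RGB2HSV)
    m=cv2.inRange(h,(0,150,80),(6,255,255))|cv2.inRange(h,(172,150,80),(180,255,255))
    o=np.zeros_like(m);o[bx[1]:bx[3],bx[0]:bx[2]]=m[bx[1]:bx[3],bx[0]:bx[2]]
    show("grip "+n,c,o,38)
    show("bar "+n,c,mask(c,(0,0,150),(180,50,255),bx),10)
show("bottle",t,mask(t,(0,150,80),(10,255,255),(320,140,350,175)),139)
print(d["top"]["image"][255,282:345:4].tolist())
a=cv2.resize(t["image"][170:310,160:460],None,fx=2.6,fy=2.6,interpolation=cv2.INTER_CUBIC)
cv2.imwrite("pics/crop.png",a[:,:,::-1])
E
```

```text
jig top cent [529.1 -41.7   8. ] rect ((530.7431640625, -35.4796142578125), (139.4342498779297, 256.6142272949219), 12.413708686828613) 
 [[435.07391357421875, 74.84076690673828], [490.2380065917969, -175.77403259277344], [626.4124145507812, -145.79998779296875], [571.248291015625, 104.81480407714844]]
jig scene cent [522.2 -66.6   8. ] rect ((535.8464965820312, -35.05299377441406), (156.00914001464844, 250.63072204589844), 12.40848445892334) 
 [[432.736328125, 70.57344055175781], [486.591796875, -174.20265197753906], [638.9566650390625, -140.67942810058594], [585.1011962890625, 104.09666442871094]]
yel top cent [516.6 249.9  13. ] rect ((517.7647705078125, 249.26512145996094), (28.9500675201416, 96.27176666259766), 66.93601989746094) 
 [[467.8057861328125, 254.8047637939453], [556.38232421875, 217.08946228027344], [567.7237548828125, 243.72547912597656], [479.147216796875, 281.4407958984375]]
yel scene cent [519.9 250.4  13. ] rect ((521.688232421875, 250.14659118652344), (38.712894439697266, 98.82906341552734), 69.18727111816406) 
 [[468.62054443359375, 249.61090087890625], [561.00
[... 1836 characters left out ...]
75], [586.6096801757812, -288.31658935546875], [587.2604370117188, -261.63818359375], [515.6859741210938, -259.89227294921875]]
bottle cent [703.4 -34.5 139. ] rect ((704.3463134765625, -33.803550720214844), (22.950864791870117, 13.659782409667969), 5.5939741134643555) 
 [[692.259765625, -28.12479019165039], [693.59130859375, -41.719520568847656], [716.432861328125, -39.4823112487793], [715.101318359375, -25.88758087158203]]
[[254, 254, 254], [239, 239, 243], [245, 245, 248], [253, 254, 254], [253, 254, 254], [247, 247, 250], [253, 254, 254], [253, 254, 254], [253, 254, 254], [253, 254, 255], [253, 254, 254], [253, 254, 254], [253, 254, 254], [253, 254, 254], [254, 254, 254], [56, 120, 209]]
```

View pics/crop.png

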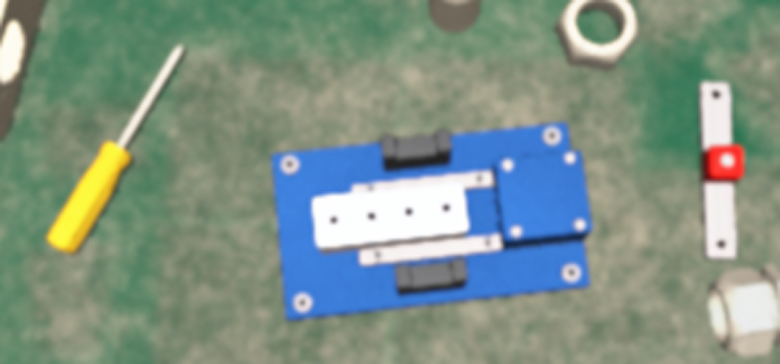

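The crop confirms that the block sticks out from the rear of the strips, with the hood on the right. The driver, jig and block sizes all agree with the listed ones. Next I move over the driver at height.

```bash
python3 -m pendant '[[0.0375,0.0215,0.0045,0,0,0,0.0854],[0.0375,0.0215,0.0045,0,0,0,0.0854],[0.0375,0.0215,0.0045,0,0,0,0.0854],[0.0375,0.0215,0.0045,0,0,0,0.0854],[0.0375,0.0215,0.0045,0,0,0,0.0854],[0.0375,0.0215,0.0045,0,0,0,0.0854],[0.0375,0.0215,0.0045,0,0,0,0.0854],[0.0375,0.0215,0.0045,0,0,0,0.0854],[0.0375,0.0215,0.0045,0,0,0,0.0854],[0.0375,0.0215,0.0045,0,0,0,0.0854],[0.0375,0.0215,0.0045,0,0,0,0.0854],[0.0375,0.0215,0.0045,0,0,0,0.0854]]'
cat >> h.py <<'E'
def need(st,T,head):
    "tool-frame shift in m to world T (mm), and turn about tool z (deg) to heading of tool x"
    M=R.from_quat(st["ee_rot"]).as_matrix(); h=np.degrees(np.arctan2(M[1,0],M[0,0]))
    print("pos",st["position"].round(1),"head",h.round(2),"tilt",np.degrees(np.arccos(-M[2,2])).round(2),"j1,j6",np.degrees(st["joints"][[0,5]]).round(1),"clock",st["clock"])
    print("shift",((M.T@(np.array(T)-st["position"]))/1000).round(4),"wz",round(-(head-h),2), "F",st["contact_force"].round(1),"w",round(st["gripper_width"],1))
E
python3 - <<'E'
from h import *
from bench import arm
need(arm.read_state(),[525,247,200],157-360)
E
```

```text
clock: 1.3
position: [526.1, 246.0, 201.8]
ee_rot: [0.993, -0.122, -0.0, 0.0]
contact_force: [0.6, 0.8, 0.2]
gripper_width: 85.3
grasp_force: 0.0
pos [526.1 246.  201.8] head -13.97 tilt 0.04 j1,j6 [41. 35.] clock 1.3
shift [-0.0013 -0.0007  0.0018] wz 189.03 F [0.6 0.8 0.2] w 85.3
```

```bash
python3 -m pendant '[[0,0,0,0,0,8.59,0.0854],[0,0,0,0,0,8.59,0.0854],[0,0,0,0,0,8.59,0.0854],[0,0,0,0,0,8.59,0.0854],[0,0,0,0,0,8.59,0.0854],[0,0,0,0,0,8.59,0.0854],[0,0,0,0,0,8.59,0.0854],[0,0,0,0,0,8.59,0.0854],[0,0,0,0,0,8.59,0.0854],[0,0,0,0,0,8.59,0.0854],[0,0,0,0,0,8.59,0.0854]]' >/dev/null
python3 -m pendant '[[0,0,0,0,0,8.59,0.0854],[0,0,0,0,0,8.59,0.0854],[0,0,0,0,0,8.59,0.0854],[0,0,0,0,0,8.59,0.0854],[0,0,0,0,0,8.59,0.0854],[0,0,0,0,0,8.59,0.0854],[0,0,0,0,0,8.59,0.0854],[0,0,0,0,0,8.59,0.0854],[0,0,0,0,0,8.59,0.0854],[0,0,0,0,0,8.59,0.0854],[0,0,0,0,0,8.59,0.0854],[0,0,0,0,0,0,0.0854]]'
python3 - <<'E'
from h import *
from bench import arm
c=arm.get_image("wrist")
cv2.imwrite("pics/w1.png",c["image"][:,:,::-1])
m=mask(c,(20,150,80),(35,255,255),(0,0,640,480)); P=ray(c,pts(m),13); r,b=rect(P); print(r,b.tolist(),P.mean(0))
print(c["xyz"],c["rotation"])
need(arm.read_state(),[525,247,60],157)
E
```

```text
clock: 3.6
position: [525.0, 247.3, 201.8]
ee_rot: [0.199, 0.98, -0.0, -0.0]
contact_force: [0.1, -0.6, 0.1]
gripper_width: 85.4
grasp_force: 0.0
((518.3243408203125, 247.6621856689453), (27.457822799682617, 99.31200408935547), 68.19029998779297) [[467.1219177246094, 253.36439514160156], [559.325439453125, 216.46751403808594], [569.5267333984375, 241.95997619628906], [477.3232421875, 278.85687255859375]] [515.35430281 248.79206574  13.        ]
[463.71426806 273.80235645 320.27835998] [0.82623968 0.5478384  0.07199215 0.10962757]
pos [525.  247.4 201.9] head 157.22 tilt 0.05 j1,j6 [  41.2 -154. ] clock 3.65
shift [-0.0002 -0.0003  0.1419] wz 0.22 F [-0.1  0.8  0.4] w 84.9
```

View pics/w1.png

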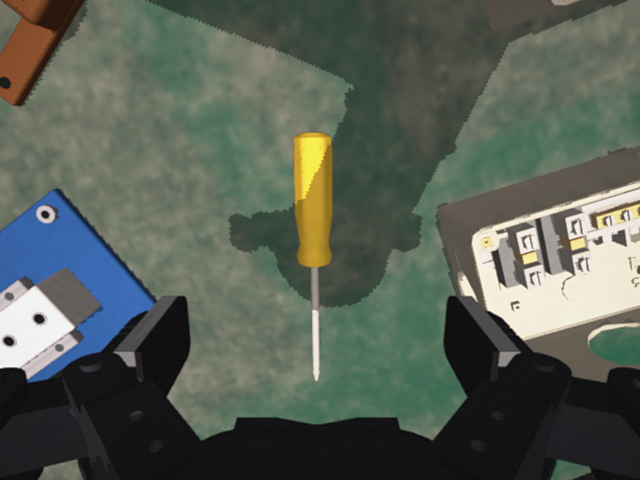

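The wrist view shows the driver almost aligned with the tool, with its butt at (313,133) and tip at (316,380). I'll use those two points to refine the axis.

```bash
python3 - <<'E'
from h import *
from bench import arm
c=arm.get_image("wrist")
a=ray(c,[[313,134]],13)[0]; b=ray(c,[[316,380]],13)[0]; u=(a-b)/np.linalg.norm(a-b)
m=mask(c,(20,150,80),(35,255,255),(0,0,640,480)); hc=ray(c,pts(m),13).mean(0)
print("len",np.linalg.norm(a-b),a,b,"head",np.degrees(np.arctan2(u[1],u[0])),"off handle",np.cross(u,hc-b)[2])
G=a-55*u; print("grip",G)
need(arm.read_state(),[G[0],G[1],29],np.degrees(np.arctan2(u[1],u[0])))
E
```

```text
len 198.01105194990882 [473.36616286 266.51580786  13.        ] [656.74416716 191.8104919   13.        ] head 157.83479073757002 off handle 0.5923083845616048
grip [524.30165427 245.76548944  13.        ]
pos [525.1 247.4 202. ] head 157.23 tilt 0.04 j1,j6 [  41.2 -154. ] clock 3.7
shift [ 0.     -0.0017  0.173 ] wz -0.61 F [ 0.1 -1.1 -0.1] w 85.3
```

```bash
python3 -m pendant '[[0,-0.0016,0.025,0,0,-0.6,0.055],[0,0,0.03,0,0,0,0.055],[0,0,0.03,0,0,0,0.055],[0,0,0.03,0,0,0,0.055],[0,0,0.03,0,0,0,0.055],[0,0,0.018,0,0,0,0.055],[0,0,0.01,0,0,0,0.055],[0,0,0,0,0,0,0.055]]'; python3 -m pendant '[[0,0,0,0,0,0,0.01],[0,0,0,0,0,0,0.01],[0,0,0,0,0,0,0.01],[0,0,0,0,0,0,0.01],[0,0,0,0,0,0,0.01],[0,0,0,0,0,0,0.01],[0,0,0,0,0,0,0.01]]'
```

```text
clock: 4.5
position: [524.1, 245.6, 28.0]
ee_rot: [0.193, 0.981, -0.001, -0.001]
contact_force: [0.3, -0.6, 0.7]
gripper_width: 55.4
grasp_force: 0.0
clock: 5.2
position: [525.4, 246.7, 30.9]
ee_rot: [0.193, 0.981, 0.001, 0.001]
contact_force: [-2.2, -0.1, 6.2]
gripper_width: 24.9
grasp_force: 59.3
```

```bash
python3 -m pendant '[[0,0,-0.02,0,0,0,0.01],[0,0,-0.03,0,0,0,0.01],[0,0,-0.04,0,0,0,0.01],[0,0,-0.04,0,0,0,0.01],[0,0,-0.02,0,0,-4,0.01],[0,0,0,0,0,-8,0.01],[0,0,0,0,0,-8,0.01],[0,0,0,0,0,-8,0.01],[0,0,0,0,0,-8,0.01],[0,0,0,0,0,-8,0.01]]' >/dev/null; python3 -m pendant '[[0,0,0,0,0,-8,0.01],[0,0,0,0,0,-8,0.01],[0,0,0,0,0,-8,0.01],[0,0,0,0,0,-8,0.01],[0,0,0,0,0,-8,0.01],[0,0,0,0,0,-8,0.01],[0,0,0,0,0,-8,0.01],[0,0,0,0,0,-8,0.01],[0,0,0,0,0,-8,0.01],[0,0,0,0,0,-8.5,0.01],[0,0,0,0,0,0,0.01],[0,0,0,0,0,0,0.01]]'
python3 - <<'E'
from h import *
from bench import arm
c=arm.get_image("wrist")
cv2.imwrite("pics/w2.png",c["image"][:,:,::-1])
need(arm.read_state(),[495.6,124,110],-77.6)
E
```

```text
clock: 7.4
position: [524.4, 245.9, 179.2]
ee_rot: [0.777, -0.63, -0.0, 0.0]
contact_force: [-0.8, -0.3, -1.0]
gripper_width: 24.9
grasp_force: 59.4
pos [524.5 245.9 179.2] head -78.0 tilt 0.01 j1,j6 [ 41.1 -29.1] clock 7.45
shift [0.1133 0.0536 0.0692] wz -0.4 F [-1.   0.2 -1.1] w 24.5
```

View pics/w2.png

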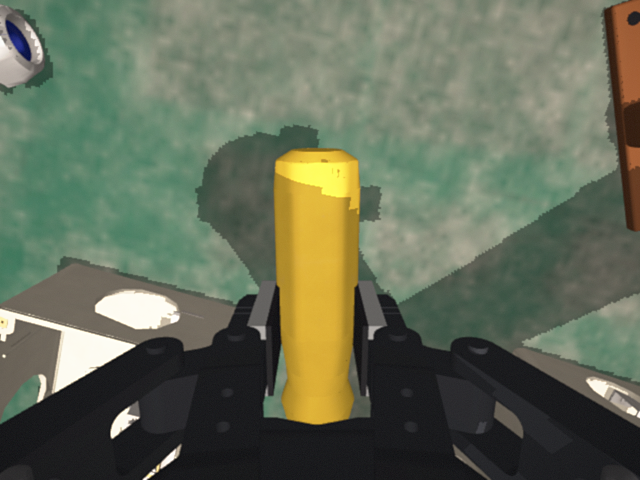

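The wrist view shows the driver held straight, with the butt at (317,152) between centred pads. Next I move to standoff behind the block.

```bash
python3 -m pendant '[[0.0283,0.0134,0.017,0,0,-0.4,0.01],[0.0283,0.0134,0.017,0,0,0,0.01],[0.0283,0.0134,0.017,0,0,0,0.01],[0.0283,0.0134,0.017,0,0,0,0.01],[0,0,0.025,0,0,0,0.01],[0,0,0.025,0,0,0,0.01],[0,0,0.013,0,0,0,0.01],[0,0,0,0,0,0,0.01]]'
python3 - <<'E'
from h import *
from bench import arm
c=arm.get_image("wrist"); t=arm.get_image("top")
cv2.imwrite("pics/w3.png",c["image"][:,:,::-1]);cv2.imwrite("pics/t3.png",t["image"][:,:,::-1])
need(arm.read_state(),[495.6,124,48],-77.6)
E
```

```text
clock: 8.25
position: [495.6, 123.2, 46.6]
ee_rot: [0.779, -0.626, -0.001, 0.002]
contact_force: [-0.3, 0.7, -0.6]
gripper_width: 24.5
grasp_force: 59.4
pos [497.1 124.1  48.6] head -77.49 tilt 0.02 j1,j6 [ 32.2 -19.7] clock 8.35
shift [-0.0002  0.0015  0.0006] wz 0.11 F [-0.5 -0.3 -0.7] w 25.0
```

View pics/w3.png

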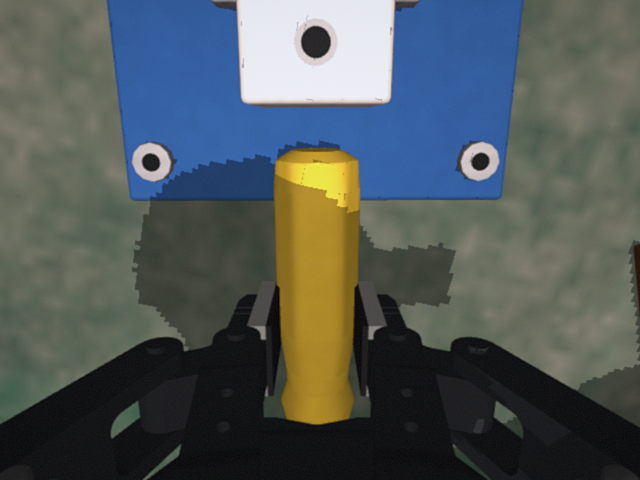

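The wrist view shows everything lined up: the block's rear edge at row 103 (cols 240–392), the butt at (317,152), and the plate's rear corners at (131,200) and (503,198).

```bash
python3 - <<'E'
from h import *
from bench import arm
c=arm.get_image("wrist"); np.set_printoptions(precision=1,suppress=True)
a,b=ray(c,[[131,200],[503,198]],8); e=(b-a)/np.linalg.norm(b-a)
print("plate edge",a,b,np.linalg.norm(b-a)); u=np.array([-e[1],e[0],0]); u*=-1 if u[1]>0 else 1
print("jig head",np.degrees(np.arctan2(u[1],u[0]))); O=(a+b)/2+110*u; print("origin",O)
k=ray(c,[[240,103],[392,103]],48); print("block rear",k,[np.dot(p-O,u) for p in k],"width",np.linalg.norm(k[0]-k[1]))
p=arm.read_state()["position"]
for z in (28,33,38):
    q=ray(c,[[317,152]],z)[0]; print("butt",z,q,"jig x",np.dot(q-O,u),"from tcp",np.dot(q-p,u))
need(arm.read_state(),[495.6,124,48],-77.6)
E
```

```text
plate edge [572.7 105.6   8. ] [435.2  74.2   8. ] 141.00767376459714
jig head -77.14875261441635
origin [528.4 -17.4   8. ]
block rear [[531.4  61.5  48. ]
 [491.7  52.7  48. ]] [np.float64(-76.20489615362234), np.float64(-76.42606800787304)] width 40.692941301335395
butt 28 [508.1  71.2  28. ] jig x -90.8425619464947 from tcp 54.2235423511888
butt 33 [508.2  70.8  33. ] jig x -90.44509023868066 from tcp 54.621014059002825
butt 38 [508.3  70.4  38. ] jig x -90.04761853086661 from tcp 55.01848576681688
pos [497.4 124.3  49.1] head -77.47 tilt 0.09 j1,j6 [ 32.2 -19.7] clock 8.4
shift [-0.  0.  0.] wz 0.13 F [ 0.1 -0.9 -0.3] w 24.9
```

```bash
python3 -m pendant '[[0.005,0,0,0,0,0,0.01],[0.005,0,0,0,0,0,0.01],[0.004,0,0,0,0,0,0.01],[0.004,0,0,0,0,0,0.01],[0.004,0,0,0,0,0,0.01],[0.004,0,0,0,0,0,0.01]]'; python3 -m pendant '[[-0.004,0,0,0,0,0,0.01],[-0.006,0,0,0,0,0,0.01],[-0.006,0,0,0,0,0,0.01],[0,0,0,0,0,0,0.01],[0,0,0,0,0,0,0.01]]'
cat > gap.py <<'E'
from h import *
from bench import arm
c=arm.get_image("wrist"); st=arm.read_state()
g=cv2.cvtColor(c["image"],cv2.COLOR_RGB2HSV)[:,270:364]
w=((g[...,1]<50)&(g[...,2]>170)).mean(1); r=np.nonzero(w>.6)[0]; r=r[r<200]; row=r.max() if len(r) else -1
O=np.array([528.,-17.4]);u=np.array([np.cos(np.radians(-77.4)),np.sin(np.radians(-77.4))])
k=ray(c,[[316,row+1]],48)[0]; print("row",row,"block rear jig x",np.dot(k[:2]-O,u).round(1),"butt jig x",(np.dot(st["position"][:2]-O,u)+54.6).round(1),"lat",(-(k[:2]-O)[0]*u[1]+(k[:2]-O)[1]*u[0]).round(1),"F",st["contact_force"].round(1),st["clock"])
E
python3 gap.py
```

```text
clock: 9.0
position: [502.8, 98.6, 48.6]
ee_rot: [0.78, -0.626, 0.0, -0.001]
contact_force: [-0.7, 1.9, -0.0]
gripper_width: 24.9
grasp_force: 59.5
clock: 9.5
position: [498.7, 114.5, 48.2]
ee_rot: [0.78, -0.625, -0.0, 0.0]
contact_force: [0.3, 0.0, -0.7]
gripper_width: 24.6
grasp_force: 59.4
row 89 block rear jig x -63.2 butt jig x -80.4 lat -0.2 F [-1.1 -0.1 -0. ] 9.55
```

```bash
python3 -m pendant '[[0.005,0,0,0,0,0,0.01],[0.005,0,0,0,0,0,0.01],[0.005,0,0,0,0,0,0.01],[0.004,0,0,0,0,0,0.01],[0.004,0,0,0,0,0,0.01],[0.003,0,0,0,0,0,0.01],[0.003,0,0,0,0,0,0.01]]'; python3 -m pendant '[[-0.004,0,0,0,0,0,0.01],[-0.005,0,0,0,0,0,0.01],[0,0,0,0,0,0,0.01],[0,0,0,0,0,0,0.01]]'; python3 gap.py
```

```text
clock: 10.25
position: [505.3, 85.7, 48.3]
ee_rot: [0.78, -0.626, 0.0, -0.0]
contact_force: [-0.8, 3.3, -1.2]
gripper_width: 24.7
grasp_force: 59.4
clock: 10.65
position: [503.1, 94.9, 48.3]
ee_rot: [0.78, -0.625, -0.0, 0.0]
contact_force: [-0.2, -1.2, -1.0]
gripper_width: 24.8
grasp_force: 59.4
row 116 block rear jig x -50.0 butt jig x -60.3 lat -0.2 F [-0.8  0.7 -1.1] 10.7
```

```bash
python3 -m pendant '[[0.005,0,0,0,0,0,0.01],[0.004,0,0,0,0,0,0.01],[0.004,0,0,0,0,0,0.01],[0.003,0,0,0,0,0,0.01],[0.003,0,0,0,0,0,0.01]]'; python3 -m pendant '[[-0.003,0,0,0,0,0,0.01],[-0.004,0,0,0,0,0,0.01],[0,0,0,0,0,0,0.01]]'; python3 gap.py
python3 -m pendant '[[0.004,0,0,0,0,0,0.01],[0.003,0,0,0,0,0,0.01],[0.003,0,0,0,0,0,0.01],[0.002,0,0,0,0,0,0.01]]'
```

```text
clock: 11.2
position: [507.6, 76.0, 48.4]
ee_rot: [0.78, -0.626, 0.0, -0.0]
contact_force: [-0.3, 1.8, -1.5]
gripper_width: 24.8
grasp_force: 59.4
clock: 11.5
position: [505.7, 83.3, 48.3]
ee_rot: [0.78, -0.625, 0.0, 0.0]
contact_force: [-0.5, -0.5, -0.2]
gripper_width: 24.9
grasp_force: 59.4
row 124 block rear jig x -40.2 butt jig x -48.4 lat -0.2 F [-0.8 -0.6 -1.2] 11.55
clock: 11.95
position: [508.7, 71.2, 48.3]
ee_rot: [0.78, -0.626, 0.0, -0.0]
contact_force: [-0.7, 2.4, -0.9]
gripper_width: 25.3
grasp_force: 59.4
```

```bash
python3 -m pendant '[[0.0015,0,0,0,0,0,0.01],[0.0015,0,0,0,0,0,0.01],[0.0015,0,0,0,0,0,0.01]]'|sed -n 4p
```

```text
contact_force: [-0.4, 2.1, -0.6]
```

```bash
python3 -m pendant '[[-0.003,0,0,0,0,0,0.01],[-0.003,0,0,0,0,0,0.01],[0,0,0,0,0,0,0.01]]'|sed -n 4p; python3 gap.py
```

```text
contact_force: [0.6, -0.1, 0.2]
row 129 block rear jig x -30.9 butt jig x -37.8 lat -0.3 F [ 0.2  0.2 -0.4] 12.6
```

```bash
python3 -m pendant '[[0.003,0,0,0,0,0,0.01],[0.003,0,0,0,0,0,0.01],[0.002,0,0,0,0,0,0.01],[0.0015,0,0,0,0,0,0.01],[0.0015,0,0,0,0,0,0.01]]'|sed -n 4p
```

```text
contact_force: [-1.1, 2.5, -1.8]
```

```bash
python3 -m pendant '[[0.0015,0,0,0,0,0,0.01],[0.0015,0,0,0,0,0,0.01],[0.001,0,0,0,0,0,0.01]]'|sed -n 2,4p
```

```text
position: [511.4, 58.5, 48.3]
ee_rot: [0.78, -0.626, -0.0, -0.001]
contact_force: [-2.7, 6.2, -1.0]
```

```bash
python3 -m pendant '[[0.001,0,0,0,0,0,0.01],[0,0,0,0,0,0,0.01]]'|sed -n 2,4p; python3 gap.py
```

```text
position: [511.6, 58.0, 48.3]
ee_rot: [0.78, -0.626, -0.0, -0.001]
contact_force: [-1.2, 7.0, -1.6]
row 154 block rear jig x -22.3 butt jig x -22.6 lat -0.1 F [-2.6  7.  -0.7] 13.65
```

```bash
python3 -m pendant '[[0.001,0,0,0,0,0,0.01],[0.0005,0,0,0,0,0,0.01],[0,0,0,0,0,0,0.01]]'|sed -n 2,4p; python3 -m pendant '[[-0.0005,0,0,0,0,0,0.01],[-0.001,0,0,0,0,0,0.01],[-0.001,0,0,0,0,0,0.01],[-0.001,0,0,0,0,0,0.01],[-0.002,0,0,0,0,0,0.01],[-0.003,0,0,0,0,0,0.01],[0,0,0,0,0,0,0.01]]'|sed -n 2,4p; python3 gap.py
```

```text
position: [511.8, 57.3, 48.2]
ee_rot: [0.78, -0.626, -0.0, -0.001]
contact_force: [-3.9, 9.9, -1.1]
position: [510.1, 63.9, 48.3]
ee_rot: [0.78, -0.626, 0.0, 0.0]
contact_force: [-0.3, -0.1, -0.8]
row 135 block rear jig x -23.3 butt jig x -28.6 lat -0.2 F [-0.1 -0.7 -0.5] 14.7
```

```bash
python3 -m pendant '[[-0.01,0,0,0,0,0,0.01],[-0.025,0,0,0,0,0,0.01],[-0.035,0,0,0,0,0,0.01],[-0.035,0,-0.01,0,0,0,0.01],[-0.02,0,-0.03,0,0,0,0.01],[0,0,-0.035,0,0,0,0.01],[0,0,-0.035,0,0,0,0.01],[0,0,0,0,0,0,0.01]]'
python3 - <<'E'
from h import *
from bench import arm
t=arm.get_image("top"); np.set_printoptions(precision=1,suppress=True)
need(arm.read_state(),[555,222,150],0)
print(proj(t,[[410,222,0],[610,222,0],[510,222,0]]))
# bar: grip + bar ends, fresh
for z,lo,hi in((10,(0,0,120),(180,60,255)),):
    m=mask(t,lo,hi,(425,198,450,225)); m2=mask(t,lo,hi,(425,243,450,272))
    for q in(m,m2):
        P=ray(t,pts(q),z); r,b=rect(P); print(len(P),r,P.mean(0)[:2],P.min(0)[:2],P.max(0)[:2])
E
```

```text
clock: 15.5
position: [485.3, 188.4, 163.5]
ee_rot: [0.781, -0.625, 0.002, -0.005]
contact_force: [-0.1, 0.5, -1.1]
gripper_width: 24.5
grasp_force: 59.4
pos [483.8 187.4 160.8] head -77.4 tilt 0.35 j1,j6 [ 39.1 -26.5] clock 15.55
shift [-0.  -0.1  0. ] wz -77.4 F [-0.3  0.  -2. ] w 25.1
[[200.  297.5]
 [214.6 207.6]
 [207.4 251.6]]
432 ((651.7724609375, -270.6942138671875), (59.04619216918945, 46.82447052001953), 6.052567481994629) [ 653.1 -268.2] [ 620.2 -293. ] [ 683.6 -245.8]
724 ((549.1239013671875, -271.71441650390625), (63.432735443115234, 51.56258773803711), 3.318876028060913) [ 549.  -271.6] [ 516.  -298.5] [ 582.3 -244.3]
```

```bash
python3 -m pendant '[[-0.006,-0.026,0.004,0,0,0,0.01],[-0.006,-0.026,0.004,0,0,0,0.01],[-0.006,-0.025,0.003,0,0,0,0.01],[0,0,0,0,0,-8.5,0.01],[0,0,0,0,0,-8.5,0.01],[0,0,0,0,0,-8.5,0.01],[0,0,0,0,0,-8.5,0.01],[0,0,0,0,0,-8.5,0.01],[0,0,0,0,0,-8.5,0.01],[0,0,0,0,0,-8.5,0.01],[0,0,0,0,0,-8.5,0.01],[0,0,0,0,0,-8.5,0.01]]'>/dev/null
python3 -m pendant '[[0,0,0.02,0,0,0,0.01],[0,0,0.03,0,0,0,0.01],[0,0,0.03,0,0,0,0.01],[0,0,0.02,0,0,0,0.01],[0,0,0.009,0,0,0,0.01],[0,0,0.004,0,0,0,0.01],[0,0,0,0,0,0,0.01]]'
```

```text
clock: 17.45
position: [554.1, 220.2, 33.9]
ee_rot: [1.0, -0.008, -0.0, 0.0]
contact_force: [0.1, 0.5, -0.3]
gripper_width: 25.0
grasp_force: 59.4
```

```bash
python3 -m pendant '[[0,0,0.001,0,0,0,0.01],[0,0,0.001,0,0,0,0.01],[0,0,0.001,0,0,0,0.01],[0,0,0,0,0,0,0.01]]'|sed -n '2p;4p'
```

```text
position: [554.2, 220.3, 31.7]
contact_force: [-1.2, -0.3, 0.5]
```

```bash
python3 -m pendant '[[0,0,0.001,0,0,0,0.01],[0,0,0,0,0,0,0.01]]'|sed -n '2p;4p'; python3 -m pendant '[[0,0,0,0,0,0,0.03],[0,0,0,0,0,0,0.05],[0,0,0,0,0,0,0.05],[0,0,0,0,0,0,0.05]]'|sed -n '2p;4,5p';  python3 -m pendant '[[0,0,-0.015,0,0,0,0.05],[0,0,-0.03,0,0,0,0.05],[0,0,-0.04,0,0,0,0.05],[0,0,-0.04,0,0,0,0.07],[0,0,-0.04,0,0,0,0.07],[0,0,0,0,0,0,0.07]]'
python3 - <<'E'
from h import *
from bench import arm
need(arm.read_state(),[590,-265,190],-92)
E
```

```text
position: [554.4, 220.3, 31.0]
contact_force: [-1.8, -0.1, 3.2]
position: [554.1, 220.2, 30.2]
contact_force: [-0.5, 0.1, -0.2]
gripper_width: 49.9
clock: 19.05
position: [557.2, 221.8, 202.2]
ee_rot: [1.0, -0.008, 0.006, -0.003]
contact_force: [0.2, -0.2, 0.2]
gripper_width: 70.0
grasp_force: 0.0
pos [557.2 221.8 202.2] head -0.88 tilt 0.77 j1,j6 [37.2 51.8] clock 19.05
shift [0.0402 0.4863 0.0095] wz 91.12 F [ 0.2 -0.2  0.2] w 70.0
```

```bash
python3 -m pendant '[[0.0036,0.0442,0,0,0,0,0.07],[0.0036,0.0442,0,0,0,0,0.07],[0.0036,0.0442,0,0,0,0,0.07],[0.0036,0.0442,0,0,0,0,0.07],[0.0036,0.0442,0,0,0,0,0.07],[0.0036,0.0442,0,0,0,0,0.07],[0.0036,0.0442,0,0,0,0,0.07],[0.0036,0.0442,0,0,0,0,0.07],[0.0036,0.0442,0,0,0,0,0.07],[0.0036,0.0442,0,0,0,0,0.07],[0.0036,0.0442,0,0,0,0,0.07]]'>/dev/null
python3 -m pendant '[[0,0,0,0,0,8.3,0.07],[0,0,0,0,0,8.3,0.07],[0,0,0,0,0,8.3,0.07],[0,0,0,0,0,8.3,0.07],[0,0,0,0,0,8.3,0.07],[0,0,0,0,0,8.3,0.07],[0,0,0,0,0,8.3,0.07],[0,0,0,0,0,8.3,0.07],[0,0,0,0,0,8.3,0.07],[0,0,0,0,0,8.3,0.07],[0,0,0,0,0,8.3,0.07],[0,0,0,0,0,0,0.07]]'|sed -n 1,4p
python3 - <<'E'
from h import *
from bench import arm
c=arm.get_image("wrist");cv2.imwrite("pics/w4.png",c["image"][:,:,::-1])
need(arm.read_state(),[595,-266,190],-92)
h=cv2.cvtColor(c["image"],cv2.COLOR_RGB2HSV)
m=cv2.inRange(h,(0,150,60),(6,255,255))|cv2.inRange(h,(172,150,60),(180,255,255))
cv2.imwrite("pics/m4.png",m)
P=ray(c,pts(m),38); print(rect(P),P.mean(0))
E
```

```text
clock: 21.35
position: [585.4, -266.5, 194.7]
ee_rot: [-0.693, 0.721, 0.0, -0.0]
contact_force: [-0.2, 0.3, 0.6]
pos [ 585.5 -266.5  194.7] head -92.08 tilt 0.05 j1,j6 [-10.1   8. ] clock 21.4
shift [-0.0008 -0.0095  0.0047] wz -0.08 F [ 0.1 -0.2  0.2] w 69.8
(((597.7344970703125, -270.3066101074219), (27.41621208190918, 30.4698486328125), 4.952564239501953), array([[ 582.7623 , -256.312  ],
       [ 585.3928 , -286.6681 ],
       [ 612.70667, -284.3012 ],
       [ 610.0762 , -253.94513]], dtype=float32)) [ 597.41716663 -270.70967559   38.        ]
```

View pics/w4.png

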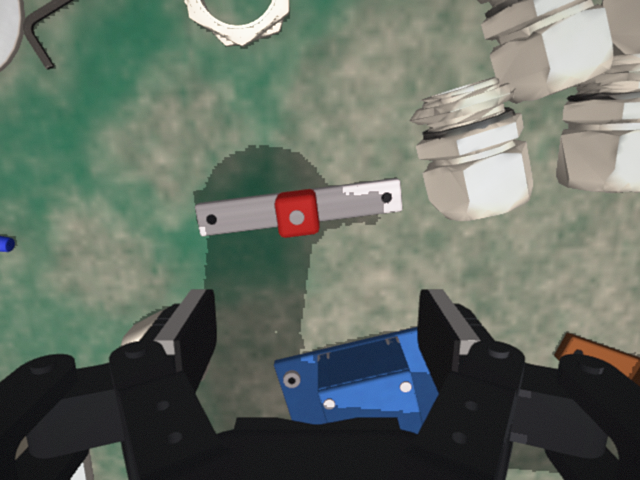

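The wrist view shows the red grip at (297,215) and the bar's holes at (211,219) and (387,198). The right end of the bar is close to the scattered glands.

```bash
python3 - <<'E'
from h import *
from bench import arm
c=arm.get_image("wrist")
a,b=ray(c,[[211,219],[387,198]],10); g=ray(c,[[297,217.5]],38)[0]
print(a,b,"mid",(a+b)/2,np.linalg.norm(a-b),"bar head",np.degrees(np.arctan2(*(a-b)[[1,0]])),"grip dot",g)
h=np.degrees(np.arctan2(*(a-b)[[1,0]]))-90; m=(a+b)/2
need(arm.read_state(),[m[0],m[1],42],h)
E
```

```text
[ 661.92738099 -262.06563342   10.        ] [ 533.35291058 -272.99717748   10.        ] mid [ 597.64014578 -267.53140545   10.        ] 129.0383396306444 bar head 4.859663698488913 grip dot [ 597.48635231 -267.45147904   38.        ]
pos [ 585.5 -266.5  194.9] head -92.08 tilt 0.04 j1,j6 [-10.1   8. ] clock 21.45
shift [ 0.0006 -0.0122  0.1529] wz -6.94 F [ 0.5 -0.5 -0.2] w 69.6
```

```bash
python3 -m pendant '[[0.0006,-0.0122,0.01,0,0,0,0.055],[0,0,0.03,0,0,-6.9,0.055],[0,0,0.035,0,0,0,0.055],[0,0,0.035,0,0,0,0.055],[0,0,0.028,0,0,0,0.055],[0,0,0.01,0,0,0,0.055],[0,0,0.005,0,0,0,0.055],[0,0,0,0,0,0,0.055]]'|sed -n 1,5p; python3 -m pendant '[[0,0,0,0,0,0,0.015],[0,0,0,0,0,0,0.015],[0,0,0,0,0,0,0.015],[0,0,0,0,0,0,0.015],[0,0,0,0,0,0,0.015],[0,0,0,0,0,0,0.015]]'; python3 -m pendant '[[0,0,-0.02,0,0,0,0.015],[0,0,-0.035,0,0,0,0.015],[0,0,-0.04,0,0,0,0.015],[0,0,-0.04,0,0,0,0.015],[0,0,0,0,0,0,0.015],[0,0,0,0,0,0,0.015]]'
python3 - <<'E'
from h import *
from bench import arm
st=arm.read_state()
O=np.array([528,-17.4]);h=-77.4;u=np.array([np.cos(np.radians(h)),np.sin(np.radians(h))])
T=O+10*u; print(T)
need(st,[*T,170],h)
E
```

```text
clock: 22.25
position: [598.5, -267.8, 42.4]
ee_rot: [0.735, -0.678, 0.0, -0.0]
contact_force: [-0.1, -0.4, 0.4]
gripper_width: 54.9
clock: 22.85
position: [598.9, -267.9, 44.3]
ee_rot: [0.735, -0.678, 0.001, -0.001]
contact_force: [-1.1, 1.5, 6.2]
gripper_width: 26.6
grasp_force: 63.1
clock: 23.45
position: [597.6, -267.3, 177.8]
ee_rot: [0.735, -0.678, 0.0, -0.001]
contact_force: [-0.7, -0.2, -3.3]
gripper_width: 26.7
grasp_force: 62.1
[530.18143241 -27.15916762]
pos [ 597.6 -267.3  177.8] head -85.38 tilt 0.09 j1,j6 [-10.   14.6] clock 23.45
shift [-0.2448  0.0479  0.0079] wz -7.98 F [-0.7 -0.2 -3.3] w 26.7
```

```bash
python3 -m pendant '[[-0.035,0.0068,0,0,0,0,0.015],[-0.035,0.0068,0,0,0,0,0.015],[-0.035,0.0068,0,0,0,0,0.015],[-0.035,0.0069,0,0,0,0,0.015],[-0.035,0.0069,0,0,0,0,0.015],[-0.035,0.0069,0,0,0,0,0.015],[-0.0348,0.0069,0,0,0,0,0.015],[0,0,0.01,0,0,-8,0.015],[0,0,0.02,0,0,0,0.015],[0,0,0,0,0,0,0.015],[0,0,0,0,0,0,0.015]]'|sed -n 1,5p
python3 - <<'E'
from h import *
from bench import arm
import pickle
c=arm.get_image("wrist");cv2.imwrite("pics/w5.png",c["image"][:,:,::-1])
need(arm.read_state(),[530.2,-27.2,170],-77.4); pickle.dump(c,open("w5.pkl","wb"))
E
```

```text
clock: 24.55
position: [529.2, -27.8, 146.0]
ee_rot: [0.781, -0.625, -0.001, 0.002]
contact_force: [0.8, 0.4, -2.0]
gripper_width: 26.4
pos [530.  -27.8 146.9] head -77.37 tilt 0.09 j1,j6 [14.5 -1.9] clock 24.6
shift [-0.0005 -0.0003 -0.0231] wz 0.03 F [ 0.5  0.8 -2.4] w 26.4
```

View pics/w5.png

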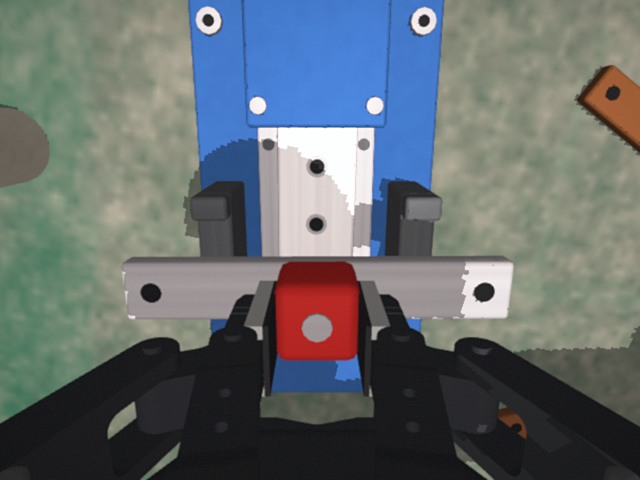

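The wrist view shows the bar level across, with its holes at (151,293) and (484,292). The far ear tops are at (192–232, ~197–220) and (400–441, ~196–220), the hood's mouth edge is at row 126, and the hood screws are at (258,105) and (375,105).

```bash
python3 - <<'E'
from h import *
import pickle
from bench import arm
c=pickle.load(open("w5.pkl","rb")); st=arm.read_state()
h=np.radians(-77.4);u=np.array([np.cos(h),np.sin(h)]);v=np.array([-u[1],u[0]]);p=np.array([529.6,-27.8])
def J(n,uv,z):
    q=ray(c,uv,z)[:,:2]-p; print(n,np.c_[q@u,q@v].round(1).tolist())
J("ear L far/near",[[212,197],[212,220]],63);J("ear R",[[420,196],[422,220]],63)
J("ear outer L,R",[[192,208],[441,208]],63)
J("hood edge",[[247,126],[387,126]],58);J("plate screws",[[208,20],[424,20]],8)
J("bar holes",[[151,293],[484,292]],112);J("bar far edge",[[200,259],[430,259]],112);J("grip top",[[317,327]],140)
g=cv2.cvtColor(c["image"],cv2.COLOR_RGB2GRAY); print(g[180:240:2,212].tolist(),g[180:240:2,422].tolist())
E
```

```text
ear L far/near [[27.8, 48.8], [16.5, 49.5]]
ear R [[28.3, -50.9], [16.4, -52.7]]
ear outer L,R [[22.4, 58.7], [22.4, -61.5]]
hood edge [[60.7, 31.4], [60.8, -34.5]]
plate screws [[116.2, 58.2], [116.4, -60.6]]
bar holes [[-0.6, 62.6], [-0.3, -65.8]]
bar far edge [[13.2, 42.8], [13.1, -44.0]]
grip top [[-0.4, -1.1]]
[74, 72, 51, 44, 44, 46, 46, 42, 47, 71, 79, 82, 78, 77, 77, 77, 73, 75, 76, 71, 67, 79, 78, 80, 79, 78, 78, 76, 77, 77] [117, 117, 117, 61, 40, 45, 44, 45, 50, 99, 120, 129, 126, 125, 122, 122, 121, 120, 118, 114, 80, 74, 74, 75, 73, 73, 74, 74, 73, 74]
```

Everything agrees within 1 mm, so I'll lower the bar.

```bash
python3 -m pendant '[[0,0,0.015,0,0,0,0.015],[0,0,0.015,0,0,0,0.015],[0,0,0.01,0,0,0,0.015],[0,0,0.005,0,0,0,0.015],[0,0,0,0,0,0,0.015]]'|sed -n '2p;4p';python3 -m pendant '[[0,0,0.001,0,0,0,0.015],[0,0,0.001,0,0,0,0.015],[0,0,0,0,0,0,0.015]]'|sed -n '2p;4p'
```

```text
position: [530.1, -27.7, 102.0]
contact_force: [0.8, 0.1, -2.9]
position: [530.4, -27.5, 100.7]
contact_force: [-0.1, -0.0, -2.8]
```

```bash
python3 -m pendant '[[0,0,0.0015,0,0,0,0.015],[0,0,0.001,0,0,0,0.015],[0,0,0,0,0,0,0.015]]'|sed -n '2p;4p';python3 -m pendant '[[0,0,0.001,0,0,0,0.015],[0,0,0,0,0,0,0.015]]'|sed -n '2p;4p'
```

```text
position: [530.1, -27.5, 97.7]
contact_force: [0.1, -0.4, -3.0]
position: [530.1, -27.5, 96.7]
contact_force: [-0.2, 0.8, -2.3]
```

```bash
python3 -m pendant '[[0,0,0.001,0,0,0,0.015],[0,0,0,0,0,0,0.015]]'|sed -n '2p;4p'
```

```text
position: [530.2, -27.6, 96.3]
contact_force: [-2.5, 0.8, 2.1]
```

Contact with the notch floor at the expected height. I'll release, rise and verify.

```bash
python3 -m pendant '[[0,0,0,0,0,0,0.03],[0,0,0,0,0,0,0.045],[0,0,0,0,0,0,0.045],[0,0,0,0,0,0,0.045],[0,0,-0.01,0,0,0,0.045],[0,0,-0.025,0,0,0,0.045],[0,0,-0.035,0,0,0,0.05],[0,0,-0.04,0,0,0,0.05],[-0.04,0,-0.04,0,0,0,0.05],[-0.04,0,-0.03,0,0,0,0.05],[-0.03,0,0,0,0,0,0.05],[0,0,0,0,0,0,0.05]]'
python3 - <<'E'
from bench import arm
import cv2,numpy as np
s=arm.get_image("scene")["image"][170:340,170:400]; w=arm.get_image("wrist")["image"]
a=cv2.resize(s,(400,296)); b=cv2.resize(w,(400,300))
cv2.imwrite("pics/f.png",np.vstack([a,b])[:,:,::-1])
E
```

```text
clock: 27.3
position: [506.9, 77.9, 273.4]
ee_rot: [0.782, -0.623, 0.001, -0.002]
contact_force: [0.6, -0.1, -0.3]
gripper_width: 49.7
grasp_force: 0.0
```

View pics/f.png

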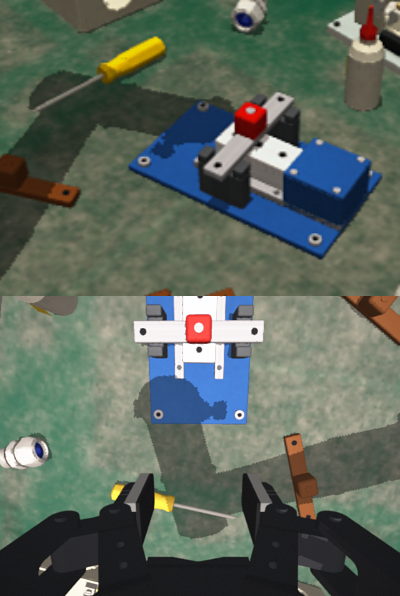

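The bar, with its grip at (198,328) in the lower view, is seated in both notches between the ears. The block is under the hood, and the driver lies on the bench clear of the jig.

```bash
python3 -c "
from bench import arm
print(arm.job_done())"
```

```text
the job is handed in; nothing more can be done
None
```

I tapped the block home against the stop, laid the screwdriver on the bench clear of the jig, set the clamp bar in both notches, and handed the job in at about 27 s on the clock; no verdict came back.

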